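# Set the third attenuator filter by its clicks, then switch the lamp on

### The job

This small optical rig measures how much lamp light passes through a stained slide. With a fingertip, gently push the red tab of the filter slider inwards from its parked end, feeling for the notches, and stop with the slider settled in the third one, not running on beyond it; only then, so that the detector is not dazzled, press the green lamp button fully down and let it come up again. Grip nothing, do not lift or shove the rig, and leave the things standing about where they are.

Things in the scene. Friction and masses are not known exactly. Their poses are not given: they have to be found in the camera images.
- rig: the whole rig, loose, 4.5 kg: dark breadboard 200 (x) x 350 (y) x 19 mm on feet, with a finned lamp, the slider's black mount, slide clip and detector in a row along x. Origin: centre of the board's underside, at bench level; x from detector to lamp, y the way the slider is pushed, z up. Mount 60 mm long in y about the origin, top with its plunger screw z = 111 mm; lamp's top z = 89 mm
- filter_slider (a joint): travel of the filter slider, m: 0 parked fully out, grows as its tab is pushed along the rig's +y, hard stop 0.120. A sprung roller drops into notches at 0.030, 0.058, 0.086 (the third), 0.114; it starts at 0 to 0.015. Between notches it drags with about 1 N and stays where left; within 6 mm of a notch it snaps in; leaving one takes about 6 N, felt as a rise, then a fall
- tab (a point): centre of the red thumb tab standing on the slider's outer end: 26 (rig x) x 10 (rig y) x 30 mm tall; its top is 15 mm above this point and 112 mm over the bench, the slider's notched upper edge 15 mm below it. It is pushed on its -y face; for 60 mm behind that face there is nothing as tall as the slider's edge
- beam (a point): the point on the beam axis in the middle of the slider mount, 64 mm over the bench, fixed to the rig
- filter3 (a point): centre of the third filter in the slider (dark grey glass, 19 mm across, three dots below it); it stands at the beam point when the slider is in its third notch. The four filters darken from the first, nearest the mount, to the fourth, nearest the tab
- lamp_button (a joint): travel of the lamp button, m: 0 up, 0.005 fully down; sprung, fully down takes about 5 N
- lamp_button_top (a point): centre of the top face of the green round button, 22 mm across, 72 mm over the bench, in a steel collar whose top is 9 mm lower, on the grey driver box (66 x 86 x 32 mm) on the board
- stain_dropper: small dropper bottle with yellow label, 26 mm across, 68 mm tall, standing on the board; loose bystander, origin under its centre
- sample_cup: sample cup with red lid, 47 mm across, 66 mm tall, beside the rig; loose bystander, origin under its centre
- tissue_booklet: booklet of lens tissue lying beside the rig, 66 x 102 x 9 mm; loose bystander, origin under its centre
- pen: ball pen lying in front of the rig, 10 x 147 x 12 mm; loose bystander, origin under its centre

How it is judged:
By the outcome, as a careful person would: the job done as asked, in the order asked, and still so for the second after the job is handed in, with the robot touching nothing.
It also fails if it takes over 66 s, if anything falls off the work surface, if the arm or the gripper's body presses on something with over 40 N, if the wrist force passes 120 N, or if a joint passes its speed limit or range.

### The arm

A 7-joint arm with a two-finger parallel gripper is mounted at the origin on a cart in front of the work surface, level with it; the furniture and walls round the work are solid. World frame = base frame: x ahead of the robot, y to its left, z up, the work surface at z = 0. Lengths are in mm, angles in rad, forces in N, time in s.
With the tool pointing down it reaches from about 400 to 875 mm from the base axis. Payload 19.3 kg.
Tool frame: the origin (TCP) lies at the very end of the fingers, on their centre line; the grasp point (between the pads) lies 19 mm behind it (grip_point_offset is the z of the grasp point in the tool frame, in mm); z points along the fingers, x is the direction in which the jaws open and shut, and the axes are right-handed (so a half turn about z gives the same grasp; the last joint's range is limited). The gripper opens to 85 mm and grips with 20 to 120 N. Pads are 22 mm wide; open, the fingers measure 114 mm over their backs; the gripper's body (76 mm by 85 mm) begins 54 mm behind the grasp point. The pads swing forward as they close: fully open they stand 13 mm farther back than shut.
Start: joints at [1.236, 0.521, -0.036, 1.599, 0.021, 1.021, -0.113], TCP at [163.545, -603.215, 231.291] pointing down, gripper open.
Joint ranges: [-2.91, 2.91], [-0.3, 2.13], [-1.5, 1.42], [0.17, 2.43], [-1.26, 4.41], [0.16, 1.93], [-2.52, 2.52]. Speed limits (rad/s): [1.89, 1.89, 2.39, 2.39, 3.01, 3.01, 3.01].

### API

Orientations are given as a 3x3 rotation matrix whose columns are the frame's x, y, z axes.
In Python, from workcell import movep, movel, goto_joints, open_gripper, clamp, wait, inverse_kinematics, read_state, camera, PlanningError, finish_job, grip_point_offset gives the robot as it stands. Calls block until the motion is done:
- movep(position, orientation): joint-space move of the TCP to a pose.
- movel(position, frame=None, max_speed=150, guard=None): straight line of the TCP; frame=None keeps the orientation; max_speed is the mean speed in mm/s. With guard (N) it stops when the force on the tool has changed by that much, and returns True; else False.
- goto_joints(angles): joint-space move.
- open_gripper() and clamp(): open the fingers fully, or close them until they stop; the grip force is fixed at half the most.
- wait(seconds).
- inverse_kinematics(position, orientation): joint angles nearest the present ones, or None.
- read_state(): the state.
- camera(name): name is "scene" or "top" or "wrist"; returns a dict with "image" (480x640x3 uint8, blue, green, red), "range_z" (480x640 float32, mm along the optical axis (not along the pixel's ray), 0 where there is no reading), "fx", "fy", "cx", "cy" (pixels), "cam_to_world" (4x4, takes a point from camera to world coordinates). Camera axes: x right, y up, looking along -z (the intrinsics and any distortion apply to the point x, -y, -z); pixel columns grow to the right and rows downward; lengths in mm; the calibration is good to about 2 mm. The wrist camera is an equidistant fisheye: a pixel r from the principal point sees the ray r / f radians off the axis. A picture is of the moment at which its call begins.
A pose or a line that the arm cannot do raises PlanningError and nothing moves.
- finish_job(): hands the job in, once; it reports no verdict.
The state is a dict: "time": time; "qpos": joint angles; "qvel": joint speeds; "joint_efforts": joint torques, N m; "eef_pos": TCP position; "tool_rot": TCP orientation; "ft_force": force on the tool from outside, world axes, zero at the start; "torque": the same for the moment, N m; "finger_gap": finger opening in mm.
Only numpy, scipy, OpenCV 4.12 (cv2) and the standard library are available. Lean on these libraries where they do the work, as an engineer would, in place of code of your own. Each camera call takes 0.05 s, during which the arm holds its last target.

## Working session

There is one attempt and no reset: what is moved stays moved. The work goes in short steps, each a Python script; the robot and the scene stay as the last script left them, time stands still between calls to the robot, and variables do not carry over. Pictures are saved under pics/ and viewed, and the job is handed in when it is done.

```bash
ls; mkdir -p pics; python3 - <<'E'
from workcell import *
import cv2, numpy as np, pickle
for n in ("scene","top","wrist"):
    c=camera(n); cv2.imwrite(f"pics/{n}0.png",c["image"]); pickle.dump(c,open(f"{n}0.pkl","wb"))
    print(n,c["fx"],c["fy"],c["cx"],c["cy"],np.round(c["cam_to_world"],3).tolist(), [k for k in c])
s=read_state(); print(s)
E
```

```text
pics
scene 522.3345658059313 522.3345658059313 322.91376953582744 239.928712235363 [[0.929, -0.173, 0.326, 915.757], [0.369, 0.471, -0.801, -886.318], [-0.015, 0.865, 0.502, 675.816], [0.0, 0.0, 0.0, 1.0]] ['image', 'range_z', 'fx', 'fy', 'cx', 'cy', 'cam_to_world']
top 560.1813890615704 560.1813890615704 319.51695066890915 240.63759645291697 [[-0.01, 0.996, -0.087, 455.295], [-1.0, -0.01, -0.01, 13.429], [-0.01, 0.087, 0.996, 1295.191], [0.0, 0.0, 0.0, 1.0]] ['image', 'range_z', 'fx', 'fy', 'cx', 'cy', 'cam_to_world']
wrist 371.64829954431775 371.64829954431775 317.3963832464873 242.90740854053672 [[0.261, 0.922, 0.287, 237.137], [-0.965, 0.25, 0.076, -582.937], [-0.001, -0.297, 0.955, 373.494], [0.0, 0.0, 0.0, 1.0]] ['image', 'range_z', 'fx', 'fy', 'cx', 'cy', 'cam_to_world']
{'time': 0.15, 'qpos': array([ 1.23579093,  0.52189808, -0.03628991,  1.59983412,  0.02120732,
        1.02111236, -0.11280282]), 'qvel': array([ 5.87197423e-05, -2.30991785e-03,  1.50174806e-05, -2.95287788e-03,
       -9.92273537e-04, -5.62493833e-04, -6.90556346e-04]), 'joint_efforts': array([ 2.57344422e-03, -9.27390218e+01,  1.98045038e+00, -3.70051467e+01,
        1.77987810e-02,  6.32766503e-03, -6.54398741e-05]), 'eef_pos': array([ 163.46281431, -602.99820901,  230.86067812]), 'tool_rot': array([[ 2.61678251e-01, -9.65155117e-01, -3.05431890e-04],
       [-9.65154779e-01, -2.61678417e-01,  8.11424509e-04],
       [-8.63075450e-04,  8.24569017e-05, -9.99999624e-01]]), 'ft_force': array([ 0.24327016, -0.23583979,  0.03402108]), 'torque': array([-0.01528785, -0.03481831, -0.00191807]), 'finger_gap': 85.33266583008046}
```

View pics/scene0.png

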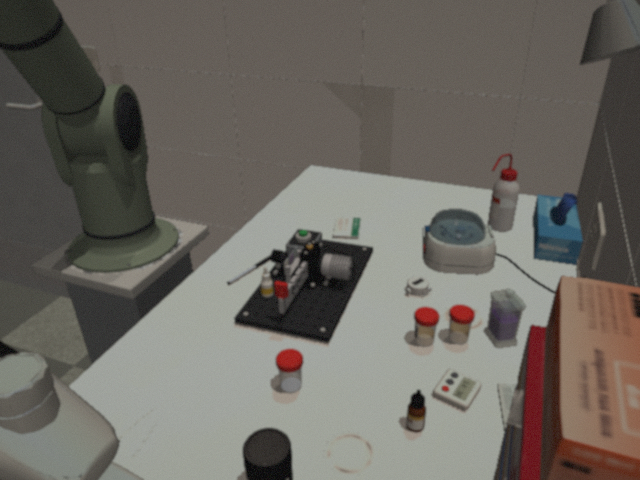

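View pics/top0.png

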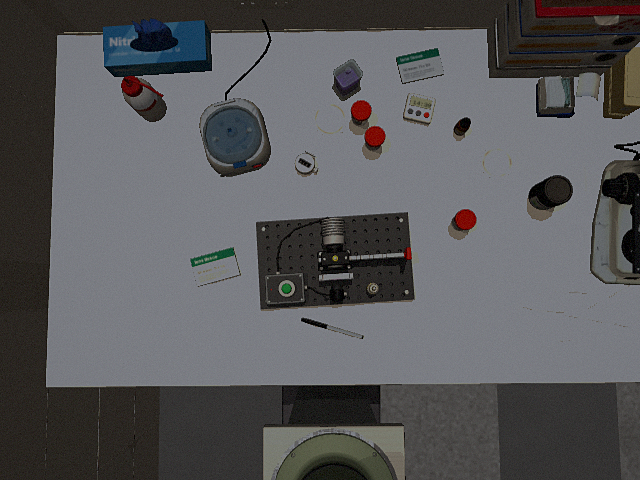

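The top view shows the rig with the tab at about (408,254), pointing to world -y. The lamp button is at about (286,289), the dropper at (372,288) and the sample cup at (464,219). I'll enlarge this.

```bash
cat > h.py <<'E'
import numpy as np, cv2, pickle
def ray(c,u,v):
    M=c["cam_to_world"]; d=np.array([(u-c["cx"])/c["fx"],-(v-c["cy"])/c["fy"],-1.])
    return M[:3,3],M[:3,:3]@d
def at_z(c,u,v,z):
    o,d=ray(c,u,v); return o+d*(z-o[2])/d[2]
def at_depth(c,u,v):
    o,d=ray(c,u,v); return o+d*c["range_z"][int(round(v)),int(round(u))]
def proj(c,p):
    M=c["cam_to_world"]; q=M[:3,:3].T@(np.asarray(p)-M[:3,3])
    return c["cx"]+c["fx"]*q[0]/-q[2], c["cy"]-c["fy"]*q[1]/-q[2]
E
python3 - <<'E'
from h import *
c=pickle.load(open("top0.pkl","rb"))
cv2.imwrite("pics/topc.png",cv2.resize(c["image"][205:345,245:425],None,fx=4.4,fy=4.2,interpolation=cv2.INTER_CUBIC))
s=pickle.load(open("scene0.pkl","rb"))
cv2.imwrite("pics/scenec.png",cv2.resize(s["image"][215:345,220:390],None,fx=4.6,fy=4.6,interpolation=cv2.INTER_CUBIC))
for z in (19,): pass
# red & green centroids
for n,k in (("top",c),("scene",s)):
    im=k["image"].astype(int);b,g,r=im[...,0],im[...,1],im[...,2]
    m=((r>110)&(g<70)&(b<70)).astype(np.uint8)
    N,L,st,ce=cv2.connectedComponentsWithStats(m)
    for i in range(1,N):
        if st[i,4]>15: print(n,"red",st[i],ce[i],np.round(at_depth(k,*ce[i])))
    m=((g>r*1.5)&(g>b*1.3)&(g>70)).astype(np.uint8)
    N,L,st,ce=cv2.connectedComponentsWithStats(m)
    for i in range(1,N):
        if st[i,4]>15: print(n,"green",st[i],ce[i],np.round(at_depth(k,*ce[i])))
E
```

```text
top red [352 100  19  19 278] [360.84892086 109.34172662] [860. -71.  60.]
top red [424 112   5   5  20] [426.05 114.1 ] [ 862. -226.   14.]
top red [365 126  20  19 281] [374.69039146 135.32740214] [ 799. -101.   61.]
top red [456 209  20  20 297] [465.63636364 218.81481481] [ 607. -297.   66.]
top red [407 248   4  11  44] [408.5 253. ] [ 531. -163.  110.]
top green [191 248  43  19 254] [213.27952756 256.3503937 ] [534. 271.   7.]
top green [282 284   9   9  65] [285.90769231 287.90769231] [460.  99.  72.]
scene red [504 169  13   5  38] [509.63157895 171.55263158] [894. 408. 163.]
scene red [275 281  13   6  49] [280.89795918 283.40816327] [ 534. -163.  110.]
scene red [450 306  24  15 271] [462.         312.76383764] [862. -77.  67.]
scene red [415 308  23  15 276] [426.58333333 314.98913043] [ 802. -106.   67.]
scene red [531 341   9   8  26] [535.30769231 344.65384615] [ 963. -418.  303.]
scene red [541 341   3  12  17] [541.82352941 346.23529412] [ 969. -418.  303.]
scene red [277 350  25  19 378] [289.00529101 358.78571429] [ 612. -300.   65.]
scene red [534 350   7  10  21] [537.14285714 354.14285714] [ 965. -433.  304.]
scene red [530 352   5   9  18] [531.5        355.77777778] [ 960. -438.  304.]
scene red [534 360   9  10  33] [539.21212121 363.93939394] [ 968. -444.  301.]
scene red [443 387   5   4  16] [444.9375 388.3125] [ 863. -226.   18.]
scene red [565 439  75  22 119] [603.85714286 450.32773109] [1001. -604.  376.]
scene green [353 228   4   7  20] [354.45 231.3 ] [542. 250.   8.]
scene green [299 230   8   6  34] [302.61764706 232.47058824] [465.  92.  73.]
```

View pics/topc.png

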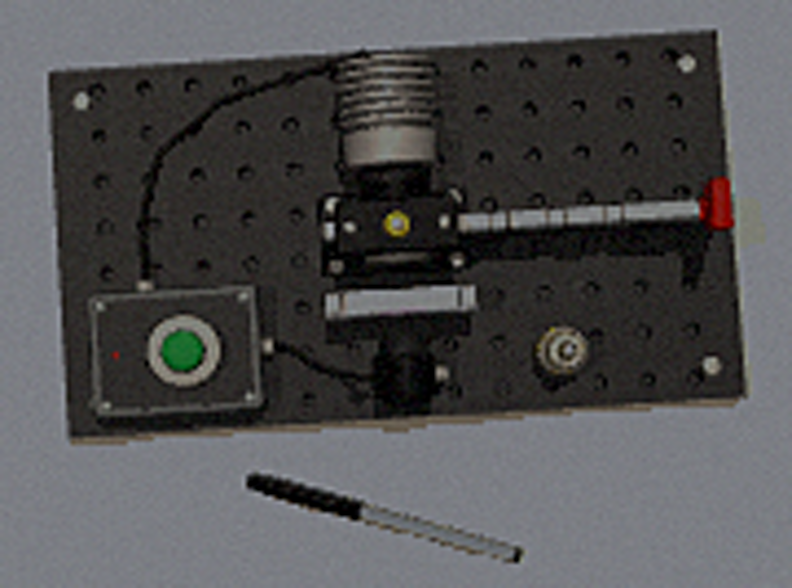

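View pics/scenec.png

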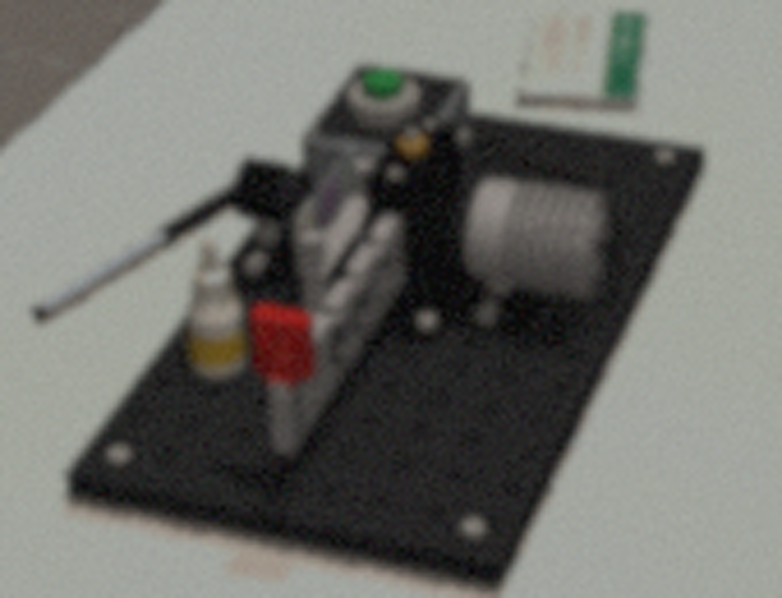

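```bash
python3 - <<'E'
from h import *
c=pickle.load(open("top0.pkl","rb"))
f=lambda a,b:(245+(a+.5)/4.4-.5,205+(b+.5)/4.2-.5)
P=lambda a,b,z:at_z(c,*f(a,b),z)
for n,a,b in (("board",600,260),("box",120,310),("mount",430,230)): print(n,np.round(at_depth(c,*f(a,b))))
z=at_depth(c,*f(600,140))[2]
for n,a,b in (("TL",50,73),("TR",717,31),("BR",747,400),("BL",69,436),("s1",81,101),("s2",687,63),("s3",711,365)): print(n,np.round(P(a,b,z),1))
print("plunger",np.round(P(398,224,111),1))
print("slider",np.round(P(462,222,97),1),np.round(P(698,209,97),1))
print("tab top +y/-y edges",[np.round(P(*q,112),1) for q in ((711,180),(732,179),(733,228),(712,229))])
print("button",np.round(P(183,350,72),1))
print("dropper",np.round(P(566,348,68),1))
cn=[P(a,b,z)[:2] for a,b in ((50,73),(717,31),(747,400),(69,436))]
print(z,np.mean(cn,0), [np.degrees(np.arctan2(*(cn[1]-cn[0]))),np.degrees(np.arctan2(*(cn[2]-cn[3])))], np.linalg.norm(cn[1]-cn[0]),np.linalg.norm(cn[2]-cn[1]))
E
```

```text
board [ 506. -114.   17.]
box [481. 132.  47.]
mount [519. -24.  96.]
TL [611.9 171.9  12.9]
TR [ 631.3 -177.9   12.9]
BR [ 429.9 -188.7   12.9]
BL [413.8 162.   12.9]
s1 [596.3 155.6  12.9]
s2 [ 613.8 -161.8   12.9]
s3 [ 448.9 -170.5   12.9]
plunger [521.6  -7.8 111. ]
slider [523.1 -39.2  97. ] [ 528.5 -154.    97. ]
tab top +y/-y edges [array([ 542.2, -158.4,  112. ]), array([ 542.6, -168.5,  112. ]), array([ 517.9, -168.4,  112. ]), array([ 517.5, -158.4,  112. ])]
button [459.4  98.6  72. ]
dropper [458.7 -91.1  68. ]
12.940860213788028 [521.73714339  -8.17555497] [np.float64(176.82481872383332), np.float64(177.37003816411874)] 350.25578175586855 201.76057085093322
```

```bash
cat >> h.py <<'E'
TH=np.radians(2.9); RX=np.array([np.cos(TH),np.sin(TH),0]); RY=np.array([-np.sin(TH),np.cos(TH),0]); O=np.array([521.7,-8.,0])
R=np.column_stack([-RX,RY,[0,0,-1]])
def rig(x,y,z): return O+RX*x+RY*y+np.array([0,0,z])
def loc(p): d=np.asarray(p)-O; return np.array([d@RX,d@RY,p[2]])
E
python3 - <<'E'
from h import *
from workcell import *
print(inverse_kinematics(rig(0.4,-192,180),R),inverse_kinematics(rig(0.4,-80,92),R),inverse_kinematics([459.5,98.5,90],R))
clamp()
movep(rig(0.4,-192,180),R)
movel(rig(0.4,-192,135),max_speed=120)
s=read_state(); print(s["time"],loc(s["eef_pos"]),s["ft_force"],s["finger_gap"])
c=camera("wrist"); cv2.imwrite("pics/w1.png",c["image"]); pickle.dump(c,open("w1.pkl","wb"))
E
```

```text
[-0.12353673  0.55360084  0.54190908  1.8243268  -0.36461197  0.86401802
 -2.4982685 ] [-0.35739287  0.66690651  0.58508744  1.97496992 -0.58156288  0.67112925
 -2.49300112] [-0.97888461  0.746316    0.92657397  2.144386   -0.94125361  0.73637416
 -2.50196276]
3.575 [   0.31054978 -192.45663421  135.23858791] [0.07450165 0.12502453 0.0852223 ] -0.17678730623269104
```

View pics/w1.png

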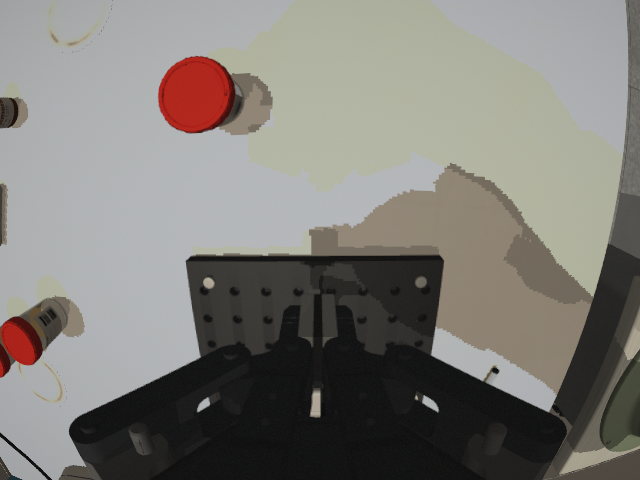

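Wrist view: the board's end is at row 258, with the fingers over the area behind the tab and nothing below them. Next I'll descend behind the tab and feel forward.

```bash
python3 - <<'E'
from h import *
from workcell import *
g=movel(rig(0.4,-192,93),max_speed=80,guard=5); print("desc guard",g)
f0=read_state()["ft_force"]
g=movel(rig(0.4,-176,93),max_speed=60,guard=3); print(g)
y=-176
while y<-150:
    y+=2
    movel(rig(0.4,y,93),max_speed=20)
    s=read_state(); F=s["ft_force"]-f0
    print(round(s["time"],2),np.round(loc(s["eef_pos"]),1),np.round([F@RX,F@RY,F[2]],2))
E
```

```text
desc guard False
False
4.97 [   0.4 -174.1   93. ] [-1.09 -0.24  0.17]
5.22 [   0.4 -172.    93. ] [-1.11 -0.39 -0.13]
5.47 [   0.4 -169.9   93. ] [-1.08  0.5  -0.88]
5.72 [   0.4 -167.8   93. ] [-1.33 -1.06 -0.37]
5.97 [   0.4 -165.8   93. ] [-1.53 -0.44 -0.2 ]
6.22 [   0.4 -163.8   93. ] [-0.87 -0.27 -1.11]
6.47 [   0.4 -161.8   93. ] [-0.88 -0.62 -0.62]
6.72 [   0.4 -159.8   93. ] [-1.28 -0.58 -1.  ]
6.97 [   0.4 -157.8   93. ] [-0.86  0.4  -0.41]
7.22 [   0.4 -155.8   93. ] [-1.13 -0.2  -1.28]
7.47 [   0.4 -153.8   93. ] [-0.98  0.3  -0.64]
7.72 [   0.4 -151.8   93. ] [-0.86  0.15 -0.66]
7.97 [   0.4 -149.8   93. ] [-0.42 -1.01 -0.47]
```

```bash
python3 - <<'E'
from h import *
from workcell import *
for n in("scene","top"):
    c=camera(n); pickle.dump(c,open(n+"1.pkl","wb"))
    a=c["image"][215:345,220:390] if n=="scene" else c["image"][205:345,245:425]
    cv2.imwrite(f"pics/{n}1.png",cv2.resize(a,None,fx=4.4,fy=4.2,interpolation=cv2.INTER_CUBIC))
E
```

```text
(no output)
```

View pics/scene1.png

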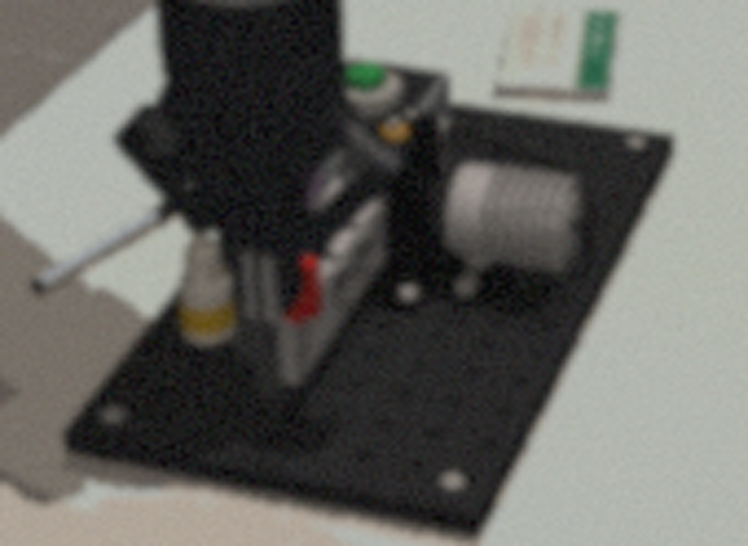

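View pics/top1.png

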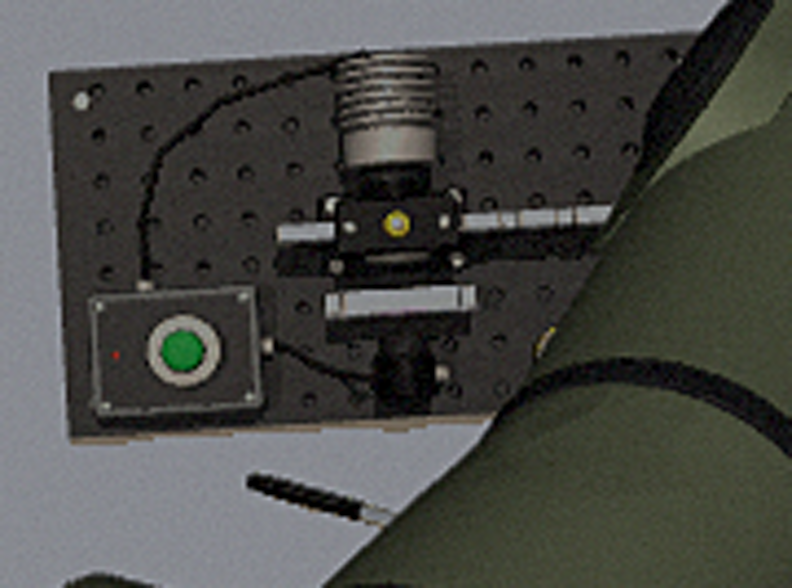

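The scene view shows the finger against the red tab, which has moved in. The slider's inner end has emerged past the mount at about (277,233) in the top crop, and the bystanders are untouched. Continuing in small steps.

```bash
python3 - <<'E'
from h import *
from workcell import *
y=loc(read_state()["eef_pos"])[1]; hit=0
while y<-118:
    y+=1.5
    movel(rig(0.4,y,93),max_speed=15)
    s=read_state(); F=s["ft_force"]
    print(round(s["time"],2),np.round(loc(s["eef_pos"]),1),np.round([F@RX,F@RY,F[2]],2))
    if abs(F@RY)>3: hit=1
    elif hit: break
E
```

```text
8.32 [   0.4 -148.3   93. ] [-0.66  1.01  1.22]
8.57 [   0.4 -147.3   93.1] [-0.53 -3.84 -0.31]
8.82 [   0.4 -145.9   93.1] [-1.01 -5.01 -0.61]
9.07 [   0.4 -144.    93. ] [-1.16 -3.22  0.42]
9.32 [   0.4 -142.2   93. ] [-0.1  -1.57  0.96]
```

Notch 1 left, with a 5 N peak at y≈-146. That gives s ≈ y + 178, so I expect notch 2 to resist at y≈-119.5.

```bash
python3 - <<'E'
from h import *
from workcell import *
movel(rig(0.4,-128,93),max_speed=25)
y=-128; hit=0
while y<-106:
    y+=1
    movel(rig(0.4,y,93),max_speed=15)
    s=read_state(); F=s["ft_force"]
    print(round(s["time"],2),np.round(loc(s["eef_pos"]),1),np.round([F@RX,F@RY,F[2]],2))
    if abs(F@RY)>3: hit=1
    elif hit: break
E
```

```text
10.3 [   0.4 -127.    93. ] [-0.44  0.7  -0.44]
10.55 [   0.4 -125.9   93. ] [ 0.62 -0.3   0.14]
10.8 [   0.4 -124.9   93. ] [ 0.15 -0.42  0.86]
11.05 [   0.4 -123.9   93. ] [ 0.21 -0.02 -0.56]
11.3 [   0.4 -122.9   93. ] [-0.18 -0.22  0.29]
11.55 [   0.4 -121.9   93. ] [-0.   -0.6   0.25]
11.8 [   0.4 -121.    93. ] [-0.78  0.53 -0.85]
12.05 [   0.4 -119.9   93. ] [-0.12  0.2   0.25]
12.3 [   0.4 -119.4   93.1] [-0.11 -4.46 -0.59]
12.55 [   0.4 -118.6   93.1] [-0.33 -5.46 -0.74]
12.8 [   0.4 -117.4   93.1] [-0.25 -4.68 -0.12]
13.05 [   0.4 -116.1   93. ] [-0.01 -4.65  0.7 ]
13.3 [   0.4 -114.7   93. ] [ 0.18 -2.28 -0.06]
```

```bash
python3 - <<'E'
from h import *
from workcell import *
movel(rig(0.4,-100,93),max_speed=20)
y=-100
while y<-92.3:
    y+=1
    y=min(y,-92.2)
    movel(rig(0.4,y,93),max_speed=12)
    s=read_state(); F=s["ft_force"]
    print(round(s["time"],2),np.round(loc(s["eef_pos"]),1),np.round([F@RX,F@RY,F[2]],2))
    if abs(F@RY)>2.5: break
wait(0.2)
c=camera("scene");a=c["image"][215:345,220:390]
cv2.imwrite("pics/scene2.png",cv2.resize(a,None,fx=4.4,fy=4.2,interpolation=cv2.INTER_CUBIC))
E
```

```text
14.45 [  0.4 -98.9  93. ] [-0.36 -0.4  -0.26]
14.7 [  0.4 -97.9  93. ] [ 0.34 -0.6  -0.26]
14.95 [  0.4 -96.9  93. ] [-0.77 -0.38  0.19]
15.2 [  0.4 -95.9  93. ] [-0.24 -0.83  0.02]
15.45 [  0.4 -94.9  93. ] [ 0.1   0.11 -0.14]
15.7 [  0.4 -93.9  93. ] [ 0.94  0.86 -0.35]
15.95 [  0.4 -92.9  93. ] [-0.56  0.19 -0.39]
16.2 [  0.4 -92.1  93. ] [ 0.33  0.19 -0.26]
```

View pics/scene2.png

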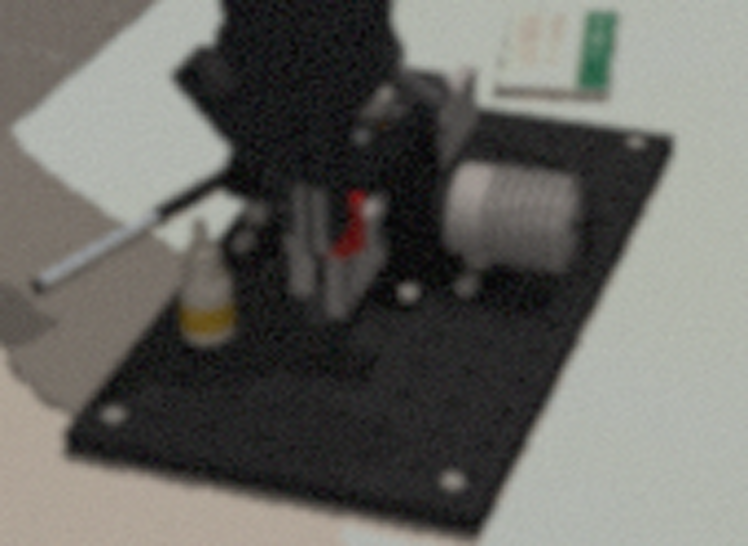

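The slider moved freely and the tab is ahead of the finger. I'll check lightly for the notch's resistance, well below the 6 N release, then back off and lift to look.

```bash
python3 - <<'E'
from h import *
from workcell import *
y=-92.1
while y<-91.1:
    y+=.25
    movel(rig(0.4,y,93),max_speed=10)
    s=read_state(); F=s["ft_force"]
    print(round(s["time"],2),np.round(loc(s["eef_pos"]),2),np.round([F@RX,F@RY,F[2]],2))
    if F@RY<-2: break
movel(rig(0.4,-115,93),max_speed=60)
movel(rig(0.4,-130,150),max_speed=120)
movep([459.5,98.5,190],R)
for n in("scene","top"):
    c=camera(n); pickle.dump(c,open(n+"3.pkl","wb"))
    a=c["image"][215:345,220:390] if n=="scene" else c["image"][205:345,245:425]
    cv2.imwrite(f"pics/{n}3.png",cv2.resize(a,None,fx=4.4,fy=4.2,interpolation=cv2.INTER_CUBIC))
print(read_state()["time"])
E
```

```text
16.7 [  0.4  -91.83  92.99] [ 0.43 -0.59  0.06]
16.95 [  0.41 -91.74  93.01] [-0.81 -1.25 -0.28]
17.2 [  0.4  -91.63  93.02] [-0.69 -3.43 -0.4 ]
22.4833
```

View pics/scene3.png

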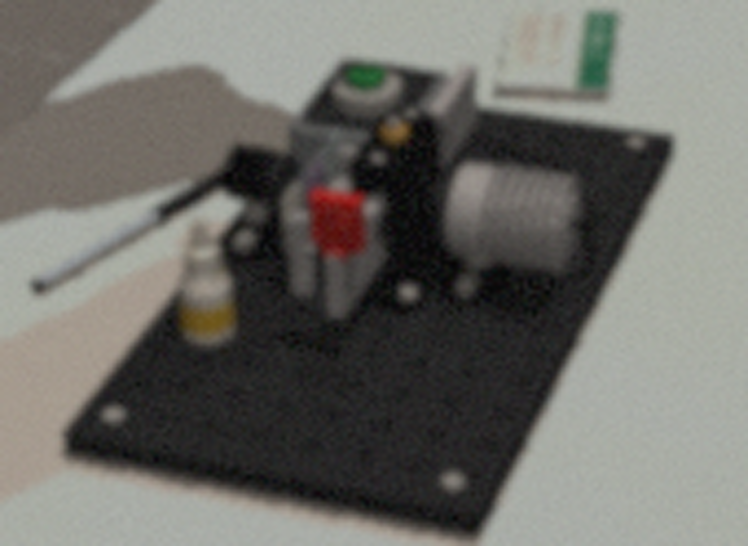

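View pics/top3.png

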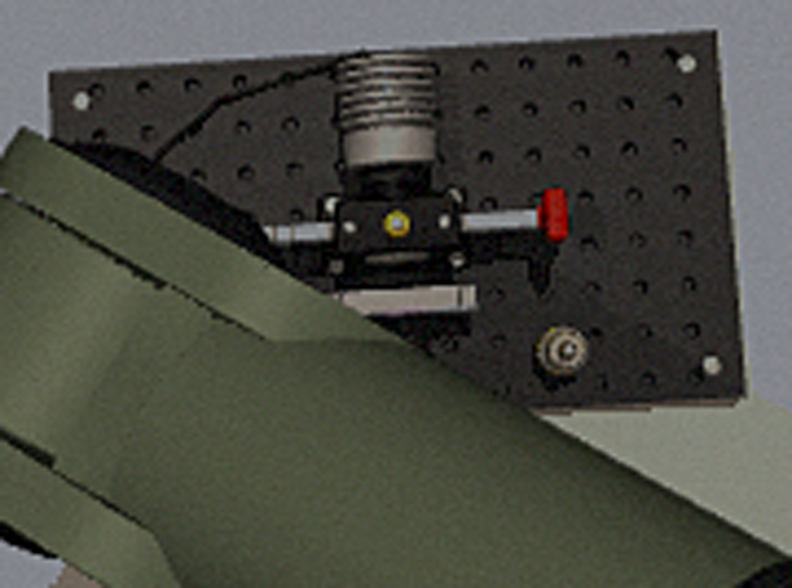

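Third notch confirmed: the force rose at y≈-91.7, 28 mm after notch 2, and the tab moved about 80 mm (crop x 721→554). Rig and dropper have not moved. Now the button.

```bash
python3 - <<'E'
from h import *
from workcell import *
p=np.array([459.4,98.4,0])
movel(p+[0,0,80],max_speed=80,guard=6)
f0=read_state()["ft_force"]
z=74
movel(p+[0,0,z],max_speed=40,guard=8)
while z>64.6:
    z-=0.75
    g=movel(p+[0,0,z],max_speed=10)
    s=read_state(); F=s["ft_force"]-f0
    print(round(s["time"],2),np.round(s["eef_pos"],2),np.round(F,2))
    if F[2]>9: break
wait(0.3)
s=read_state(); print(s["eef_pos"],s["ft_force"]-f0)
movel(p+[0,0,85],max_speed=40)
print((read_state()["ft_force"]-f0))
movel(p+[0,0,190],max_speed=120)
print(read_state()["time"])
E
```

```text
24.56 [459.42  98.42  73.28] [0.41 0.61 0.35]
24.81 [459.4   98.36  72.49] [0.86 0.13 0.  ]
25.06 [459.44  98.4   71.77] [1.22 0.15 1.22]
25.31 [459.47  98.44  71.03] [1.51 0.34 0.94]
25.56 [459.45  98.43  70.25] [ 1.33 -0.42  1.55]
25.81 [459.45  98.44  69.51] [1.71 0.72 2.82]
26.06 [459.44  98.46  68.75] [1.34 0.15 2.87]
26.31 [459.44  98.43  67.99] [ 1.6  -0.01  2.38]
26.56 [459.46  98.45  67.26] [1.83 0.39 4.27]
26.81 [459.45  98.43  66.67] [ 0.41 -1.63  9.7 ]
[459.47869873  98.4602391   66.68982517] [-0.53166011 -1.65673476  9.63607444]
[ 1.1463186  -0.37446533 -0.2374688 ]
28.7417
```

The button bottomed at z≈66.7, after about 5 mm of travel, with the force rising sharply to 9.7 N. It has been released. I'll move clear and take a last look.

```bash
python3 - <<'E'
from h import *
from workcell import *
movep(rig(0,-190,250),R)
goto_joints([1.236,0.521,-0.036,1.599,0.021,1.021,-0.113])
for n in("scene","top"):
    c=camera(n); pickle.dump(c,open(n+"4.pkl","wb"))
    a=c["image"][215:345,220:390] if n=="scene" else c["image"][205:345,245:425]
    cv2.imwrite(f"pics/{n}4.png",cv2.resize(a,None,fx=4.4,fy=4.2,interpolation=cv2.INTER_CUBIC))
cv2.imwrite("pics/top4f.png",c["image"])
f=lambda a,b:(245+(a+.5)/4.4-.5,205+(b+.5)/4.2-.5)
im=c["image"].astype(int);m=((im[...,2]>110)&(im[...,1]<70)&(im[...,0]<70)).astype(np.uint8)
m[:,:330]=0;m[:240]=0;m[270:]=0
ys,xs=np.nonzero(m); print(xs.mean(),ys.mean(), loc(at_z(c,xs.mean(),ys.mean(),112)), loc(at_z(c,408.5,253,112)))
g=lambda i:((i[...,1]>i[...,2]*1.5)&(i[...,1]>i[...,0]*1.3)&(i[...,1]>70))
ys,xs=np.nonzero(g(im)[:, 260:320]);print(xs.mean()+260,ys.mean(),at_depth(c,286,288))
print(read_state()["time"])
E
```

```text
370.72549019607845 255.13725490196077 [  1.18752199 -75.3668838  112.        ] [   0.85000375 -155.26286913  112.        ]
285.9076923076923 287.9076923076923 [459.3551506   99.20655059  70.12421716]
34.975
```

View pics/top4.png

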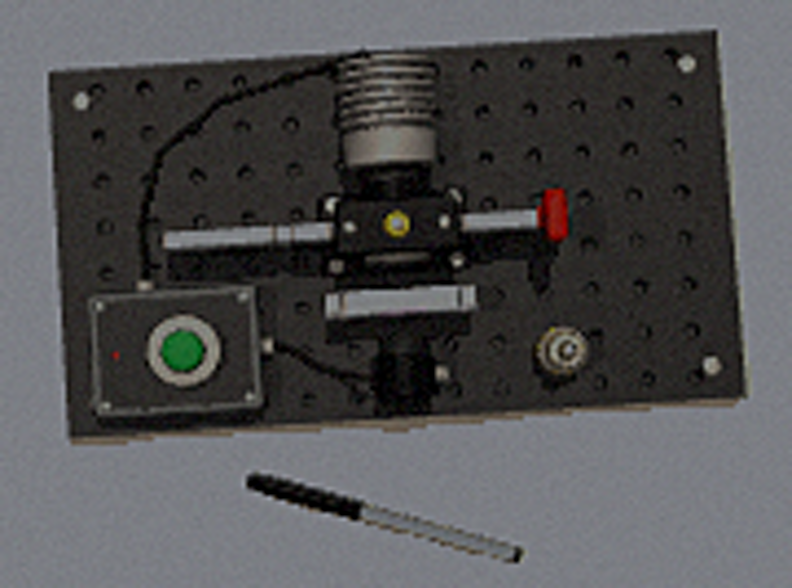

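View pics/top4f.png

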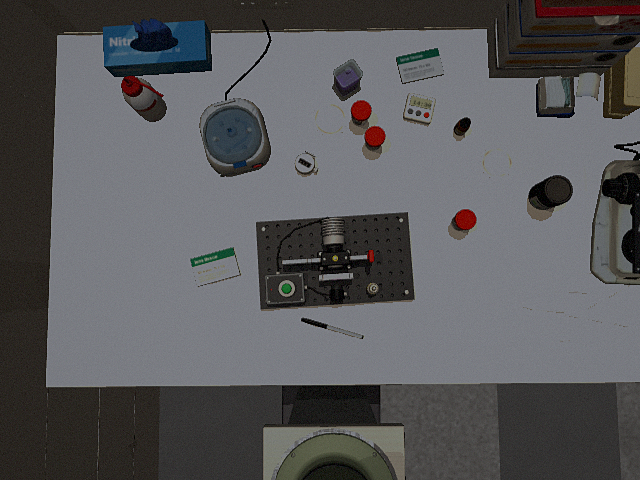

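In the final views the tab is 79.9 mm further in, and notch 1 shows 54 mm past the plunger (crop x≈286 against 398; 56 mm expected). The button is up, and the rig, dropper, pen, cup and booklet are unmoved.

```bash
python3 -c "
from workcell import *
finish_job()"
```

```text
the job is handed in; nothing more can be done
```

The slider is settled in its third notch. The green lamp button was then pressed fully down and let up. The job was handed in at about 35 s of the 66 s allowed.

**Slider:** With closed fingertips I pushed the red tab along the rig's +y. I felt notches 1 and 2 release, peaking at about 5 and 5.5 N. The third notch then resisted 28 mm after the second; I stopped at 3.4 N, under its release force, and backed off. The pictures show the tab 79.9 mm further in. From an estimated start of about 6.5 mm that gives 86 mm, the third notch. I did not see the third filter itself at the beam; this rests on the felt notches and the measured travel.

**Button:** It bottomed after about 5 mm, at z≈66.7 mm, with the force rising to 9.7 N. In the last top picture its green face is at the same pixel position and size as at the start. The depth reading there was 70 mm, against 72 mm before; that is within the 2 mm calibration, so I took it as fully up.

**Rig and bystanders:** In the top pictures the rig and the four bystanders stand where they began. No check failed.

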